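# Free the viscometer tube from the ratchet clamp

### The job

The steel viscometer tube held in the ratchet clamp is finished with: lift the clamp's pawl so that the bar slides all the way back, leaving the tube where it stands meanwhile. Then take that tube out and set it down gently, upright, in the empty rectangular tray, leaving the clamp open.

Things in the scene. Friction and masses are not known exactly. Their poses are not given: they have to be found in the camera images.
- tube: The clamped tube: bright metal cylinder, 40 mm across, on a round foot 70 mm across and 8 mm thick; 100 mm tall, 0.25 to 0.5 kg. Origin: underside centre, z up. It stands on the clamp's 12 mm base plate; the bar's lip overlaps its foot until the bar is back. Clamp parts beside it end 32 mm above the table: grip the cylinder above that. An identical tube stands free on the table: not this one.
- pawl_grip (a point): Centre of the pawl's cross-bar (steel, 16 mm thick, 36 mm long, 72 mm above table, clamp below it under 52 mm). y: along cross-bar and hinge; x: away from the tube, whose axis is 100 mm to -x. Hinge 85 mm to +x, 32 mm lower. Pinch it and swing it up: 20 mm of lift (11 mm to +x) frees the bar, 40 mm is the most. About 2 N holds it down; let go, it falls back.
- clamp_bar (a joint): Slide of the toothed clamp bar away from the tube: 0 clamped, 0.040 m fully back (open). A spring (3 to 6 N) draws it back by itself in about a second while the pawl is held up; let the pawl down too soon and it catches in the next tooth (every 10 mm).
- tray: The empty rectangular steel tray fixed on the table, 200 mm (its x) by 170 mm (its y), 25 mm high, walls and floor 5 mm thick. Origin: centre of its underside, z up. The round bowl is not it.
Mind the look-alikes: they are no part of the job. Leave any red or turquoise look-alike of the tube alone.

How it is judged:
On the way:
1. the clamp bar is slid back with the tube still standing in the clamp (value of joint clamp_bar above 0.035 m and distance of tube from where it was at the start of the episode below 0.02 m and angle between tube's own z axis and vertical below 0.17 rad), for 0.2 s.
At the end, for the whole second after the job is handed in: The tube from the clamp stands upright (within 6 degrees) and at rest, its flange flat on the tray's floor (underside less than 12 mm above the table) with its axis within 65 mm (tray x) and 50 mm (tray y) of the tray's centre, and the clamp bar is still back by more than 30 mm (x of tube in the frame of tray between -0.065 and 0.065 m and y of tube in the frame of tray between -0.05 and 0.05 m and z of tube in the frame of tray between 0 and 0.012 m and angle between tube's own z axis and vertical below 0.1 rad and linear speed of tube below 0.02 m/s and value of joint clamp_bar above 0.03 m); the robot touches nothing.
It fails at once if the tube is dropped (let fall more than about 25 mm, untouched by the fingers and faster than 0.7 m/s) (contact force between the fingers and tube below 0.05 N and linear speed of tube above 0.7 m/s).
It fails at once if the tube is tipped over (angle between tube's own z axis and vertical above 0.8 rad).
It also fails if it takes over 51 s, if anything falls off the work surface, if the arm or the gripper's body presses on something with over 40 N, if the wrist force passes 120 N, or if a joint passes its speed limit or range.

### The arm

A 7-joint arm with a two-finger parallel gripper is mounted at the origin on the work surface. World frame = base frame: x ahead of the robot, y to its left, z up, the work surface at z = 0. Lengths are in m, angles in rad, forces in N, time in s.
With the tool pointing down it reaches from about 0.4 to 0.85 m from the base axis. Payload 10.4 kg.
Tool frame: the origin (TCP) lies at the very end of the fingers, on their centre line; the grasp point (between the pads) lies 19 mm behind it (manip.grip_point_offset is the z of the grasp point in the tool frame, in m); z points along the fingers, y is the direction in which the jaws open and shut (so a half turn about z gives the same grasp; the last joint's range is limited). The gripper opens to 85 mm and grips with 20 to 120 N. Pads are 22 mm wide; open, the fingers measure 114 mm over their backs; the gripper's body (76 mm by 85 mm) begins 54 mm behind the grasp point. The pads swing forward as they close: fully open they stand 13 mm farther back than shut.
Start: joints at [-0.023, 0.332, -0.065, 1.46, 0.022, 1.35, -0.088], TCP at [0.625, 0, 0.231] pointing down, gripper open.
Joint ranges: [-2.6, 2.6], [-0.5, 2.12], [-1.47, 1.34], [0.16, 2.42], [-1.27, 4.41], [0.06, 2.06], [-2.6, 2.6]. Speed limits (rad/s): [2.22, 2.22, 2.79, 2.79, 3.14, 3.14, 3.14].

### API

Orientations are given as a unit quaternion [x, y, z, w].
In Python, from workcell import manip, camera, get_calibration, hand_in gives the robot as it stands.
- The arm moves only by the shell command python3 -m pendant 'ROWS' [FORCE]. ROWS is JSON, a list of rows, each a list of 5 numbers: the shift along the tool's x, y, z in units of 40 mm (1.0 is 40 mm), then the turn about the tool's z in units of 6 degrees (1.0 is 6 degrees), then the closure, from 0 (fully open) to 1 (shut). A call has 1 to 5 rows; each row is the pose to reach, as a shift and turn from the pose commanded when the call began, along the tool's axes at that moment; what a row does not reach only later rows make up. A row lasts 1/8 s, in which the tool goes at most 62.5 mm and 10.7 degrees, less where a joint would pass 70% of its speed; a pose out of reach is approached as far as the arm can. A call with a gripper value outside its range is refused whole. The fingers move at their own pace and stop on an object; FORCE is the grip in N (left out, the last holds). Time passes only in rows, so rows that repeat a pose let the fingers close. It gives the time, the measured TCP pose, the force and the opening at its end, in the units of the state.
- manip.get_obs(): the state, without advancing time (a new reading comes with each control period).
- camera(name): name is "scene" or "side" or "wrist"; returns (picture, depth): 420x560x3 uint8, red, green, blue; 420x560 float32, m along the optical axis (not along the pixel's ray), 0 where there is no reading.
- get_calibration(name): a dict with "vfov" (degrees; the focal length in pixels is half the picture's height over the tangent of half this angle, whatever the lens; pixels are square), "cx", "cy" (the principal point, pixels), "position" and "rotation" of the camera in the world. Camera axes: x right, y down, z forward; pixel columns grow to the right and rows downward; lengths in m; the calibration is good to about 2 mm. A picture is of the moment at which its call begins: read the wrist's pose just before it. get_calibration takes no time and is no camera call; for the wrist camera it gives the pose at the moment of the call.
- hand_in(): hands the job in, once; it reports no verdict.
The state is a dict: "clock": time; "joint_pos": joint angles; "joint_velocities": joint speeds; "tau": joint torques, N m; "position": TCP position; "ee_rot": TCP orientation; "ft_force": force on the tool from outside, world axes, zero at the start; "torque": the same for the moment, N m; "grip_width": opening from 0.0 (shut) to 1.0 (fully open).
Only numpy, scipy, OpenCV 4.12 (cv2) and the standard library are available. Lean on these libraries where they do the work, as an engineer would, in place of code of your own. Each camera call takes 0.05 s, during which the arm holds its last target.

## Working session

There is one attempt and no reset: what is moved stays moved. The work goes in short steps, Python scripts to look and compute and a shell command to move; the robot and the scene stay as the last step left them, time stands still between calls to the robot, and variables do not carry over. Pictures are saved under pics/ and viewed, and the job is handed in when it is done.

```bash
ls; mkdir -p pics
python3 - <<'E'
from workcell import manip, camera, get_calibration
import cv2, numpy as np
print(manip.get_obs()); print(manip.grip_point_offset)
for n in ["scene","side","wrist"]:
    c=get_calibration(n); print(n,c)
    p,d=camera(n); np.savez(f"pics/{n}0.npz",p=p,d=d,pos=c["position"],rot=c["rotation"],vfov=c["vfov"],cx=c["cx"],cy=c["cy"])
    cv2.imwrite(f"pics/{n}0.png",p[...,::-1])
E
```

```text
pics
{'clock': 0.0, 'joint_pos': array([-0.02260648,  0.33286614, -0.06473018,  1.4609422 ,  0.02161288,
        1.34988693, -0.08849079]), 'joint_velocities': array([-1.41772417e-03, -6.76125689e-04, -4.83870620e-05, -1.89392493e-05,
       -9.04944297e-04, -8.68357611e-05, -1.69858553e-03]), 'tau': array([ 4.98105128e-04, -6.25449800e+01,  4.97091911e-02, -3.91610491e+01,
        1.63588714e-02,  9.83294769e-03, -6.01235030e-06]), 'position': array([6.24627997e-01, 1.27086205e-05, 2.30519164e-01]), 'ee_rot': array([ 7.07082546e-01,  7.07130666e-01, -5.20603403e-04, -4.72690017e-04]), 'ft_force': array([-0.50742435,  0.48181974,  0.65219851]), 'torque': array([-0.00329612,  0.01398012, -0.02228657]), 'grip_width': 0.9946595232726517}
-0.0187
scene {'vfov': 50.20321462626281, 'cx': 278.3894270567192, 'cy': 219.46820127182087, 'position': array([ 1.03168297, -0.33077461,  0.8420088 ]), 'rotation': array([ 0.80555188,  0.48546646, -0.17276551, -0.29250738])}
side {'vfov': 55.43826674667293, 'cx': 283.54049138276747, 'cy': 204.98189953571867, 'position': array([0.09325506, 0.40096179, 0.51993852]), 'rotation': array([-0.33794293,  0.82525643, -0.41670218,  0.17636806])}
wrist {'vfov': 58.01117802565991, 'cx': 276.2998528700987, 'cy': 210.01353031241973, 'position': array([0.6240241 , 0.06886387, 0.37408827]), 'rotation': array([ 9.90731961e-01,  1.81171781e-04, -7.57929571e-04,  1.35829209e-01])}
```

View pics/scene0.png

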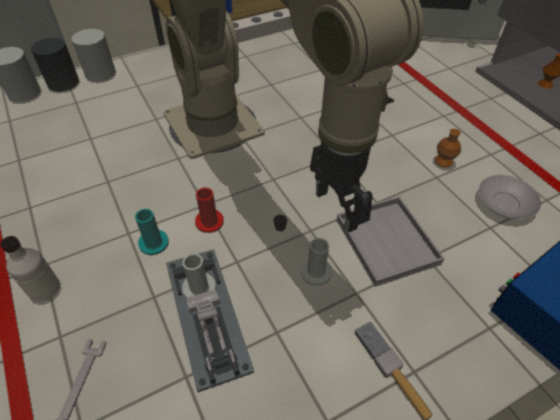

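View pics/side0.png

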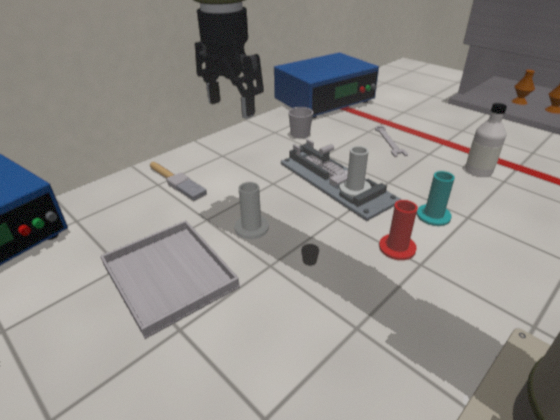

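View pics/wrist0.png

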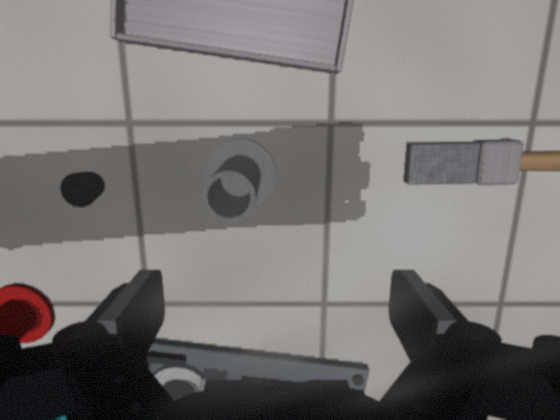

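```bash
cat > h.py <<'E'
import numpy as np, cv2
from scipy.spatial.transform import Rotation as R
def load(f):
    z=np.load(f); return {k:z[k] for k in z.files}
def grab(n,f):
    from workcell import camera,get_calibration
    c=get_calibration(n); p,d=camera(n)
    np.savez(f,p=p,d=d,pos=c["position"],rot=c["rotation"],vfov=c["vfov"],cx=c["cx"],cy=c["cy"])
    return load(f)
def K(c): return 210/np.tan(np.radians(float(c["vfov"]))/2)
def ray(c,u,v):
    f=K(c); r=np.array([(u-c["cx"])/f,(v-c["cy"])/f,1.0]); return R.from_quat(c["rot"]).apply(r)
def onplane(c,u,v,z):
    r=ray(c,u,v); return c["pos"]+r*(z-c["pos"][2])/r[2]
def cloud(c):
    f=K(c); v,u=np.mgrid[0:420,0:560]; d=c["d"]
    P=np.stack([(u-c["cx"])/f*d,(v-c["cy"])/f*d,d],-1)
    return R.from_quat(c["rot"]).apply(P.reshape(-1,3)).reshape(420,560,3)+c["pos"]
def proj(c,P):
    q=R.from_quat(c["rot"]).inv().apply(np.atleast_2d(P)-c["pos"]); f=K(c)
    return np.c_[q[:,0]/q[:,2]*f+c["cx"],q[:,1]/q[:,2]*f+c["cy"]]
E
python3 - <<'E'
from h import *
s=load("pics/scene0.npz"); d=load("pics/side0.npz")
a=cv2.resize(s["p"][240:390,150:260],None,fx=5,fy=4,interpolation=cv2.INTER_CUBIC)
a=cv2.resize(s["p"][240:390,150:260],None,fx=4,fy=4,interpolation=cv2.INTER_CUBIC)
b=cv2.resize(d["p"][130:220,270:410],None,fx=5,fy=5,interpolation=cv2.INTER_CUBIC)
cv2.imwrite("pics/c1.png",a[...,::-1]);cv2.imwrite("pics/c2.png",b[...,::-1])
for n,c in (("scene",s),("side",d)):
    P=cloud(c); z=P[...,2]; print(n,(c["d"]>0).mean(), np.median(z[330:350,100:120]))
E
```

```text
scene 0.9957568027210885 8.986316305631403e-05
side 0.9963095238095238 0.0007729447885997942
```

View pics/c1.png

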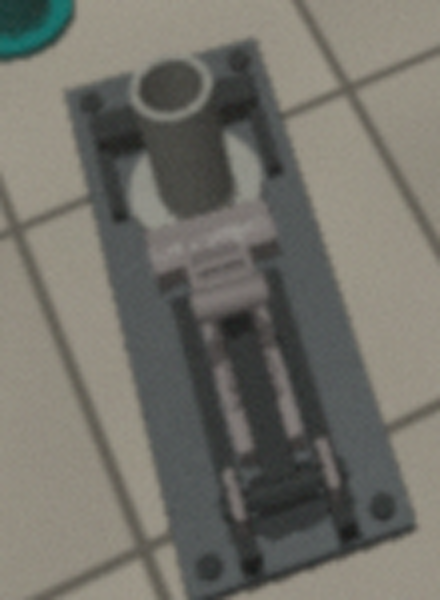

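View pics/c2.png

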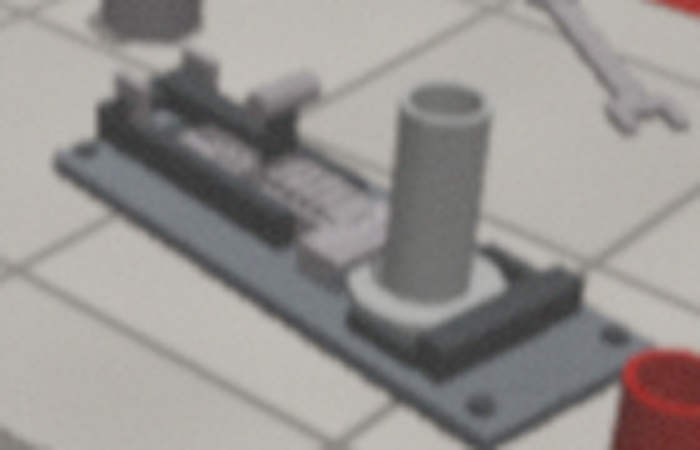

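The clamped tube is the grey cylinder at scene (195,270) / side (357,170): it stands in the clamp with the bar's lip on its foot. The grey one at scene (317,260) / side (250,210) stands free on the table, and the red and turquoise ones are look-alikes. So the tube in the clamp is the one to take. The pawl's cross-bar is at side (327,148), and the rectangular tray is at scene (390,240).

Run:
```python
from h import *
for n,box,tb in (("scene",(160,245,255,390),None),("side",(275,130,410,220),None)):
    c=load(f"pics/{n}0.npz"); P=cloud(c)
    x0,y0,x1,y1=box; Q=P[y0:y1,x0:x1]; 
    uv=np.stack(np.meshgrid(np.arange(x0,x1),np.arange(y0,y1)),-1)
    # top rim of tube z>0.1
    m=(Q[...,2]>0.106)&(Q[...,2]<0.118); 
    ctr,r=cv2.minEnclosingCircle(Q[m][:,:2].astype(np.float32)); print(n,"rim",ctr,r,m.sum())
    m=(Q[...,2]>0.060)&(Q[...,2]<0.085)
    q=Q[m]; rect=np.hypot(q[:,0]-ctr[0],q[:,1]-ctr[1])>0.05
    q=q[rect]; print("bar cand",len(q), cv2.minAreaRect((q[:,:2]*1000).astype(np.float32)), q.mean(0), np.percentile(q[:,2],[5,50,95]), uv[m][rect].mean(0))
    # base plate top
    m=(Q[...,2]>0.008)&(Q[...,2]<0.016); print("plate",cv2.minAreaRect((Q[m][:,:2]*1000).astype(np.float32)))
# tray
c=load("pics/scene0.npz")
for n in("scene","side"):
    c=load(f"pics/{n}0.npz"); P=cloud(c)
    B=(slice(190,290),slice(325,450)) if n=="scene" else (slice(220,330),slice(95,245))
    Q=P[B]; m=(Q[...,2]>0.018)&(Q[...,2]<0.030)
    print(n,"tray",cv2.minAreaRect((Q[m][:,:2]*1000).astype(np.float32)),m.sum())
```

```text
scene rim (0.5133050680160522, -0.24161973595619202) 0.02118138037621975 156
bar cand 174 ((614.004150390625, -256.1653137207031), (35.68285369873047, 16.526187896728516), 79.92784118652344) [ 0.61545595 -0.25645004  0.07658106] [0.06565233 0.07774208 0.08109669] [207.38505747 314.41954023]
plate ((547.721923828125, -247.2377471923828), (112.7598876953125, 352.9437561035156), 82.67132568359375)
side rim (0.5146105289459229, -0.24380573630332947) 0.022594306617975235 141
bar cand 186 ((475.00823974609375, -201.61029052734375), (37.665061950683594, 316.44537353515625), 67.853759765625) [ 0.51201349 -0.21378395  0.07658827] [0.06311631 0.07830186 0.08404396] [353.80107527 173.62365591]
plate ((586.2549438476562, -313.51123046875), (332.7684326171875, 409.8028869628906), 46.700504302978516)
scene tray ((587.2142333984375, 150.68487548828125), (263.4487609863281, 202.67581176757812), 81.94496154785156) 808
side tray ((586.989990234375, 150.07220458984375), (257.5463562011719, 203.18121337890625), 82.14443969726562) 1577
```

Run:
```python
from h import *
for n in("scene","side"):
    c=load(f"pics/{n}0.npz"); P=cloud(c)
    m=((P[...,2]>0.003)&(P[...,2]<0.032)).astype(np.uint8)
    k,l,st,ce=cv2.connectedComponentsWithStats(m)
    i=l[235,385] if n=="scene" else l[275,165]
    q=P[(l==i)]; q=q[q[:,2]>0.015]
    print(n,i,st[i],cv2.minAreaRect((q[:,:2]*1000).astype(np.float32)))
    h,_=np.histogram(q[:,0],20);q=P[l==i]
    print(np.percentile(q[:,0],[1,99]),np.percentile(q[:,1],[1,99]))
    for s in ("cross",):
        pass
# crossbar from side view, local
c=load("pics/side0.npz");P=cloud(c)[140:156,314:338].reshape(-1,3)
q=P[(P[:,2]>.062)&(P[:,2]<.086)];print(len(q),q.mean(0),q[:,2].max(),cv2.minAreaRect((q[:,:2]*1000).astype(np.float32)))
q=P[(P[:,2]>.076)&(P[:,2]<.083)];print(len(q),q.mean(0))
c=load("pics/scene0.npz");P=cloud(c)[300:330,190:225].reshape(-1,3)
q=P[(P[:,2]>.076)&(P[:,2]<.083)];print(len(q),q.mean(0),cv2.minAreaRect((q[:,:2]*1000).astype(np.float32)))
```

```text
scene 3263 [ 343  196  102   91 4909] ((593.93896484375, 195.04296875), (173.56454467773438, 202.60494995117188), 82.44303131103516)
[0.50186251 0.70033432] [0.10004845 0.28541568]
side 1245 [ 100  220  140  118 9179] ((592.9619750976562, 193.35650634765625), (170.15773010253906, 203.18121337890625), 82.14443969726562)
[0.48562745 0.69743024] [0.10422593 0.28625598]
111 [ 0.61030302 -0.25442127  0.07452552] 0.08162992291574805 ((611.999755859375, -257.7412109375), (39.11137008666992, 16.633773803710938), 78.4460220336914)
53 [ 0.61114953 -0.25542881  0.0789743 ]
121 [ 0.61406164 -0.2562108   0.07884813] ((613.6815795898438, -256.3094482421875), (35.625526428222656, 14.820130348205566), 82.33680725097656)
```

```bash
python3 -m pendant '[[-1.4,-0.07,0,0.6,0],[-2.8,-0.15,0.3,1.28,0],[-4.2,-0.22,0.8,1.28,0],[-5.6,-0.29,1.3,1.28,0],[-6.4,-0.29,1.75,1.28,0]]' 40; python3 -m pendant '[[0,0,0,0,0],[0,0,0,0,0]]'
python3 - <<'E'
from h import *
from workcell import manip
o=manip.get_obs();print(o["position"],R.from_quat(o["ee_rot"]).as_matrix().round(4),o["clock"])
for n in("scene","side","wrist"):
    c=grab(n,f"pics/{n}1.npz");cv2.imwrite(f"pics/{n}1.png",c["p"][...,::-1])
c=load("pics/wrist1.npz");P=cloud(c)
m=((P[...,2]>.074)&(P[...,2]<.084));
k,l,st,ce=cv2.connectedComponentsWithStats(m.astype(np.uint8))
for i in range(1,k):
    if st[i,4]>60:
        q=P[l==i];print(st[i],q.mean(0),cv2.minAreaRect((q[:,:2]*1000).astype(np.float32)))
E
```

```text
clock: 0.78
position: [0.6121, -0.2598, 0.1603]
ee_rot: [0.754, 0.657, -0.001, 0.0]
ft_force: [-0.4, 1.5, 0.5]
grip_width: 0.999
clock: 1.02
position: [0.6138, -0.2548, 0.1614]
ee_rot: [0.753, 0.659, 0.0, -0.0]
ft_force: [-0.2, 1.1, -0.3]
grip_width: 1.002
[ 0.61378459 -0.25481501  0.16138203] [[ 1.327e-01  9.912e-01  1.000e-04]
 [ 9.912e-01 -1.327e-01  9.000e-04]
 [ 9.000e-04  0.000e+00 -1.000e+00]] 1.025
[ 98 191  52  52 410] [ 0.52729821 -0.23578053  0.07910417] ((524.0167236328125, -237.05313110351562), (15.444933891296387, 38.33708572387695), 30.911334991455078)
[ 263  194   25   58 1333] [ 0.61208798 -0.25638001  0.07904431] ((612.134521484375, -257.45306396484375), (36.198814392089844, 15.408600807189941), 81.90635681152344)
[ 86 214  34  37 401] [ 0.50077755 -0.24991767  0.07923636] ((502.090087890625, -249.3856658935547), (9.028294563293457, 27.891429901123047), 26.616252899169922)
```

View pics/wrist1.png

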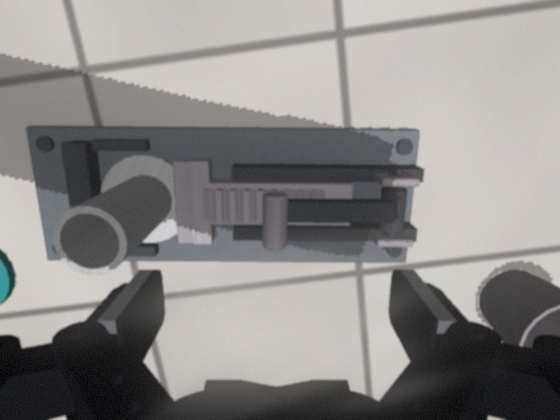

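View pics/side1.png

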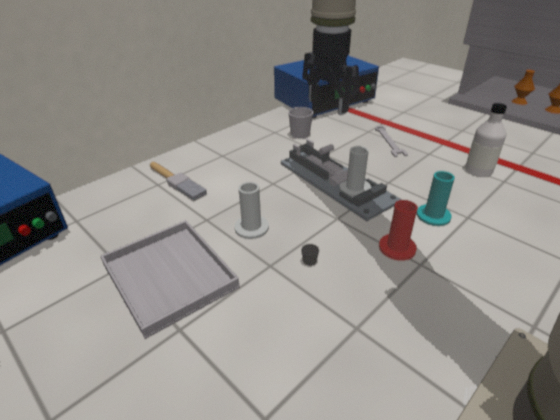

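The wrist view shows the cross-bar at (275,221), centred between the jaws, the tube to the left at (110,210), and a cup at right (530,300). I'll check the cup's clearance, then descend.

```bash
python3 - <<'E'
from h import *
c=load("pics/side0.npz");P=cloud(c)[108:138,288:314].reshape(-1,3)
q=P[(P[:,2]>.02)&(P[:,2]<.15)];print(q.min(0),q.max(0))
from workcell import manip
print(manip.get_obs()["position"])
E
python3 -m pendant '[[0,0,0.6,0,0],[0,0,1.2,0,0],[0,0,1.7,0,0],[0,0,2.1,0,0],[0,0,2.1,0,0]]'
```

```text
[ 0.77348612 -0.47714545  0.02037297] [ 0.84970352 -0.34282209  0.07318333]
[ 0.61420095 -0.25440138  0.16207223]
clock: 1.8
position: [0.6129, -0.2555, 0.0761]
ee_rot: [0.753, 0.658, -0.0, -0.001]
ft_force: [-0.0, 0.4, -0.2]
grip_width: 0.997
```

```bash
python3 -m pendant '[[-0.02,0,0.25,0,0],[-0.02,0,0.45,0,0],[-0.02,0,0.45,0,0.6],[-0.02,0,0.45,0,0.7],[-0.02,0,0.45,0,0.7]]' 30; python3 -m pendant '[[0,0,0,0,1],[0,0,0,0,1],[0,0,0,0,1],[0,0,0,0,1]]' 30
python3 - <<'E'
from h import *
c=grab("side","pics/side2.npz");cv2.imwrite("pics/side2.png",cv2.resize(c["p"][60:220,250:410],None,fx=3.5,fy=3.5)[...,::-1])
c=grab("wrist","pics/wrist2.npz");cv2.imwrite("pics/wrist2.png",c["p"][...,::-1])
E
```

```text
clock: 2.42
position: [0.6136, -0.2568, 0.0597]
ee_rot: [0.753, 0.658, 0.0, 0.0]
ft_force: [0.8, 0.9, -0.8]
grip_width: 0.377
clock: 2.92
position: [0.613, -0.2568, 0.0596]
ee_rot: [0.753, 0.658, -0.0, -0.0]
ft_force: [-5.1, 1.4, 5.7]
grip_width: 0.172
```

View pics/side2.png

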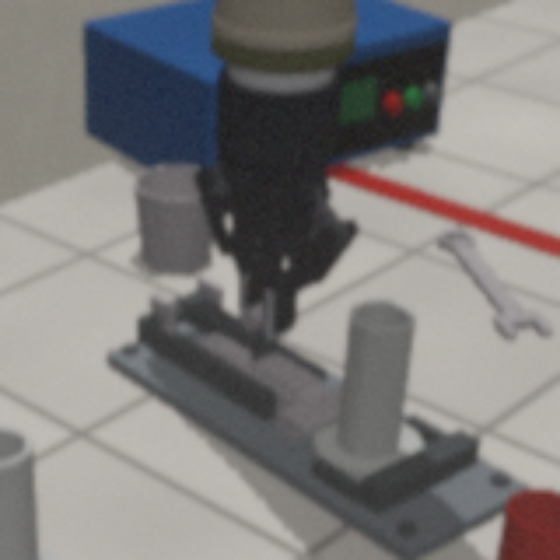

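View pics/wrist2.png

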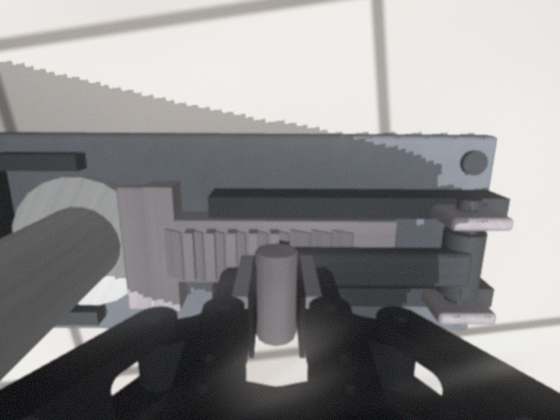

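The cross-bar is pinched between the pads at wrist (277,290). Now I'll swing it up along its arc.

```bash
python3 -m pendant '[[0,0.075,-0.175,0,1],[0,0.17,-0.35,0,1],[0,0.28,-0.525,0,1],[0,0.4,-0.675,0,1],[0,0.4,-0.675,0,1]]' 40; python3 -m pendant '[[0,0,0,0,1],[0,0,0,0,1],[0,0,0,0,1],[0,0,0,0,1],[0,0,0,0,1]]'
python3 - <<'E'
from h import *
c=grab("side","pics/side3.npz");cv2.imwrite("pics/side3.png",cv2.resize(c["p"][60:220,250:410],None,fx=3.5,fy=3.5)[...,::-1])
c=grab("wrist","pics/wrist3.npz");cv2.imwrite("pics/wrist3.png",c["p"][...,::-1])
E
```

```text
clock: 3.65
position: [0.6266, -0.2588, 0.0863]
ee_rot: [0.753, 0.658, -0.002, -0.003]
ft_force: [-16.7, 4.2, 5.9]
grip_width: 0.166
clock: 4.28
position: [0.6265, -0.2587, 0.0862]
ee_rot: [0.753, 0.658, -0.002, -0.003]
ft_force: [-16.1, 4.1, 7.1]
grip_width: 0.169
```

View pics/side3.png

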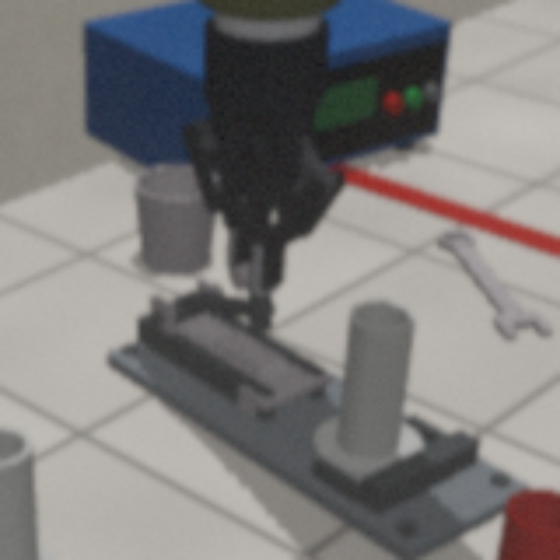

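View pics/wrist3.png

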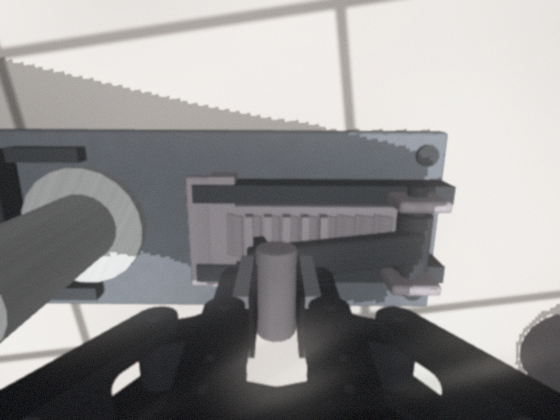

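```bash
python3 -m pendant '[[0,0,0,0,1],[0,0,0,0,1],[0,0,0,0,1],[0,0,0,0,1],[0,0,0,0,1]]'
python3 - <<'E'
from h import *
c=grab("wrist","pics/wrist4.npz")
e=np.array([.991,-.132,0]);T=np.array([.5135,-.2425,0])
for f,uv in (("wrist2",[(119,195),(119,230)]),("wrist3",[(189,190),(190,250)]),("wrist4",[(189,190),(190,250)])):
    c=load(f"pics/{f}.npz");P=cloud(c)
    for u,v in uv:
        s=[(P[v,k]-T)@e for k in range(u-6,u+12,2)];print(f,np.round(s,3),np.round([P[v,k,2] for k in range(u-6,u+12,2)],3))
E
```

```text
clock: 5.0
position: [0.6265, -0.2587, 0.0861]
ee_rot: [0.753, 0.658, -0.002, -0.003]
ft_force: [-15.3, 3.9, 6.5]
grip_width: 0.169
wrist2 [0.019 0.02  0.026 0.026 0.027 0.028 0.029 0.03  0.031] [0.021 0.021 0.032 0.03  0.031 0.031 0.031 0.031 0.031]
wrist2 [0.018 0.018 0.019 0.019 0.025 0.026 0.027 0.028 0.029] [0.023 0.02  0.022 0.02  0.031 0.031 0.031 0.031 0.031]
wrist3 [0.058 0.059 0.065 0.066 0.067 0.068 0.07  0.071 0.072] [0.013 0.012 0.031 0.032 0.03  0.033 0.033 0.033 0.032]
wrist3 [0.056 0.057 0.058 0.064 0.066 0.067 0.067 0.069 0.07 ] [0.013 0.013 0.012 0.031 0.031 0.031 0.03  0.03  0.032]
wrist4 [0.058 0.059 0.065 0.066 0.067 0.069 0.07  0.071 0.072] [0.013 0.013 0.031 0.032 0.031 0.033 0.033 0.033 0.033]
wrist4 [0.056 0.057 0.059 0.064 0.066 0.067 0.068 0.069 0.07 ] [0.013 0.012 0.013 0.031 0.031 0.031 0.03  0.031 0.031]
```

The lip edge moved 39–40 mm away from the tube, so the bar is fully back and the tube hasn't moved. I'll lower the pawl and release it.

```bash
python3 -m pendant '[[0,-0.12,0.15,0,1],[0,-0.23,0.325,0,1],[0,-0.325,0.5,0,1],[0,-0.37,0.6,0,1],[0,-0.37,0.6,0,1]]'; python3 -m pendant '[[0,0,0,0,0.6],[0,0,0,0,0.3],[0,0,0,0,0],[0,0,0,0,0],[0,0,0,0,0]]'
python3 -m pendant '[[0,0,-0.5,0,0],[0,0,-1.2,0,0],[0,0,-2,0,0],[0,0,-2.6,0,0],[0,0,-2.6,0,0]]'
python3 - <<'E'
from h import *
from workcell import manip
c=grab("wrist","pics/wrist5.npz");cv2.imwrite("pics/wrist5.png",c["p"][...,::-1])
c=grab("scene","pics/scene5.npz");cv2.imwrite("pics/scene5.png",cv2.resize(c["p"][180:400,120:420],None,fx=2.5,fy=2.5)[...,::-1])
P=cloud(c)[245:300,170:225].reshape(-1,3);q=P[(P[:,2]>.106)&(P[:,2]<.118)];print(cv2.minEnclosingCircle(q[:,:2].astype(np.float32)))
o=manip.get_obs();print(o["position"],R.from_quat(o["ee_rot"]).as_matrix().round(4),o["clock"])
E
```

```text
clock: 5.68
position: [0.6141, -0.257, 0.0627]
ee_rot: [0.753, 0.658, -0.0, -0.0]
ft_force: [-6.9, 1.7, 2.7]
grip_width: 0.169
clock: 6.3
position: [0.6146, -0.2569, 0.0624]
ee_rot: [0.753, 0.658, 0.0, 0.0]
ft_force: [0.8, -0.5, -0.6]
grip_width: 0.997
clock: 6.92
position: [0.6159, -0.2576, 0.1701]
ee_rot: [0.753, 0.658, 0.001, 0.002]
ft_force: [0.1, -0.2, -1.0]
grip_width: 1.001
((0.5223140716552734, -0.25783365964889526), 0.009312248788774014)
[ 0.61450134 -0.25692205  0.16676377] [[ 1.336e-01  9.910e-01  6.000e-04]
 [ 9.910e-01 -1.336e-01 -1.000e-04]
 [-1.000e-04  6.000e-04 -1.000e+00]] 7.025
```

View pics/wrist5.png

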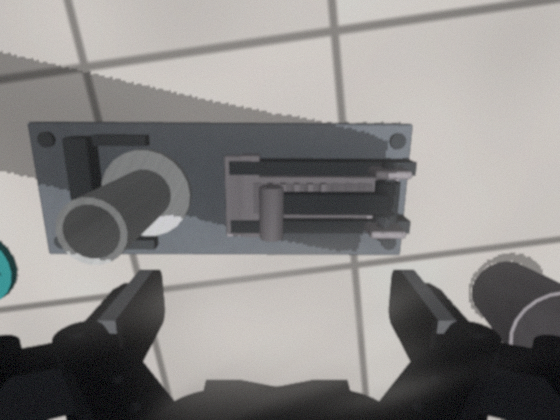

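View pics/scene5.png

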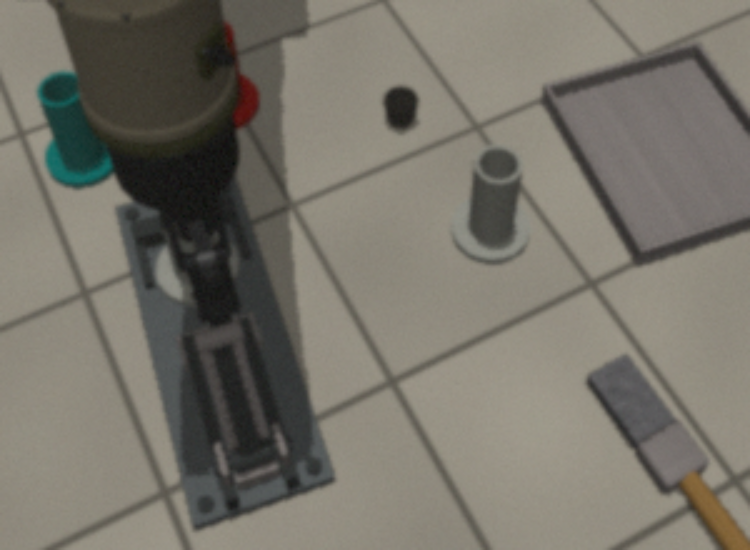

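Run:
```python
from h import *
c=load("pics/wrist5.npz");P=cloud(c)[190:265,55:180].reshape(-1,3)
q=P[(P[:,2]>.109)&(P[:,2]<.118)];print("wrist rim",cv2.minEnclosingCircle(q[:,:2].astype(np.float32)),len(q))
for n in("scene","side"):
    c=load(f"pics/{n}0.npz");P=cloud(c);h=cv2.cvtColor(c["p"],cv2.COLOR_RGB2HSV)
    for nm,lo,hi in(("red",0,8),("turq",80,100)):
        m=(h[...,0]>=lo)&(h[...,0]<=hi)&(h[...,1]>120)&(P[...,2]>.092)&(P[...,2]<.12)&(P[...,0]<.6)
        q=P[m];q=q[np.linalg.norm(q-np.median(q,0),axis=1)<.05];print(n,nm,len(q),cv2.minEnclosingCircle(q[:,:2].astype(np.float32)))
    # free tube
    m=(P[...,2]>.092)&(P[...,2]<.106)&(abs(P[...,0]-.62)<.1)&(abs(P[...,1]-.0)<.09)
    q=P[m];print("free",cv2.minEnclosingCircle(q[:,:2].astype(np.float32)),q.mean(0))
```

```text
wrist rim ((0.5129621028900146, -0.24352428317070007), 0.020654520019888878) 1848
scene red 129 ((0.3445096015930176, -0.15051883459091187), 0.021040968596935272)
scene turq 94 ((0.34424397349357605, -0.29020342230796814), 0.020211301743984222)
free ((0.5886986255645752, 0.0029718009755015373), 0.02174263820052147) [0.58996065 0.0030593  0.09838128]
side red 195 ((0.34323495626449585, -0.15041056275367737), 0.019586456939578056)
side turq 104 ((0.34307175874710083, -0.29021623730659485), 0.02037016488611698)
free ((0.5896638631820679, 0.0015439456328749657), 0.0224803164601326) [0.58787321 0.0030391  0.09806826]
```

```bash
python3 -m pendant '[[0,-1.2,0,0,0],[0,-2.2,0,0,0],[0,-2.55,0,0,0],[0,-2.55,0.5,0,0],[0,-2.55,0.7,0,0]]'; python3 -m pendant '[[0,0,0,0,0]]'
python3 - <<'E'
from h import *
from workcell import manip
print(manip.get_obs()["position"])
c=grab("wrist","pics/wrist6.npz");cv2.imwrite("pics/wrist6.png",c["p"][...,::-1])
P=cloud(c)
m=(P[...,2]>.109)&(P[...,2]<.116)&(np.hypot(P[...,0]-.513,P[...,1]+.243)<.04);q=P[m]
print("wrist rim",cv2.minEnclosingCircle(q[:,:2].astype(np.float32)),len(q))
E
```

```text
clock: 7.65
position: [0.5132, -0.2428, 0.137]
ee_rot: [0.753, 0.658, -0.0, -0.001]
ft_force: [0.1, 0.2, 0.3]
grip_width: 1.0
clock: 7.78
position: [0.5134, -0.243, 0.1375]
ee_rot: [0.753, 0.658, -0.0, -0.001]
ft_force: [-0.4, 0.1, 0.3]
grip_width: 1.0
[ 0.5133845  -0.24301115  0.13752983]
wrist rim ((0.5128876566886902, -0.24362942576408386), 0.020393984392285347) 2247
```

View pics/wrist6.png

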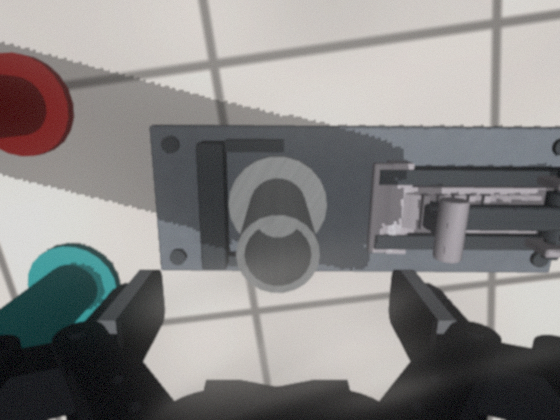

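The tube rim at (278,255) is centred between the jaws, and the foot at (278,205) is clear of the lip, which now starts at x≈375. Next I descend and grip.

```bash
python3 -m pendant '[[0,0,0.7,0,0],[0,0,1.4,0,0],[0,0,1.9,0,0],[0,0,2.05,0,0],[0,0,2.05,0,0.2]]' 40; python3 -m pendant '[[0,0,0,0,0.35],[0,0,0,0,0.5],[0,0,0,0,0.7],[0,0,0,0,1],[0,0,0,0,1]]' 40; python3 -m pendant '[[0,0,0,0,1],[0,0,0,0,1]]' 40
```

```text
clock: 8.45
position: [0.5139, -0.2434, 0.0568]
ee_rot: [0.753, 0.658, 0.0, 0.0]
ft_force: [-0.3, 0.2, 0.2]
grip_width: 0.819
clock: 9.07
position: [0.514, -0.2435, 0.0572]
ee_rot: [0.753, 0.658, 0.0, 0.001]
ft_force: [-0.2, 0.6, 6.0]
grip_width: 0.455
clock: 9.32
position: [0.514, -0.2435, 0.0572]
ee_rot: [0.753, 0.658, 0.0, 0.001]
ft_force: [-0.2, 0.1, 6.2]
grip_width: 0.458
```

```bash
python3 -m pendant '[[0,0,-0.2,0,1],[0,0,-0.6,0,1],[0,0,-1.2,0,1],[0,0,-2,0,1],[0,0,-2.6,0,1]]' 40; python3 -m pendant '[[0,0,-0.6,0,1],[0,0,-0.8,0,1],[0,0,-0.8,0,1]]'
python3 - <<'E'
from h import *
c=grab("side","pics/side7.npz");cv2.imwrite("pics/side7.png",cv2.resize(c["p"][0:220,240:460],None,fx=2.6,fy=2.6)[...,::-1])
E
```

```text
clock: 9.95
position: [0.5134, -0.2434, 0.1626]
ee_rot: [0.753, 0.658, 0.0, 0.0]
ft_force: [0.1, 0.1, -3.0]
grip_width: 0.456
clock: 10.32
position: [0.5134, -0.2433, 0.1926]
ee_rot: [0.753, 0.658, 0.0, 0.0]
ft_force: [0.0, -0.6, -3.0]
grip_width: 0.461
```

View pics/side7.png

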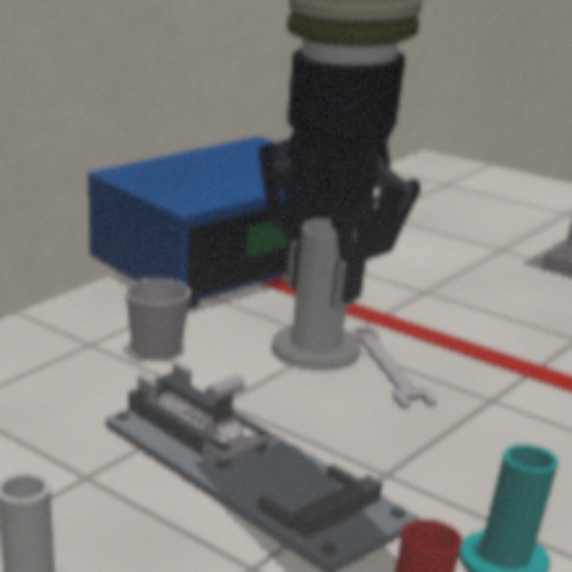

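The tube is held upright at side-crop (317,290), and the clamp stays open. Now across to the tray.

```bash
python3 -m pendant '[[0.6,0.05,0,0,1],[1.6,0.1,0,0,1],[2.7,0.15,0,0,1],[3.9,0.2,0,0,1],[5.1,0.26,0,0,1]]'; python3 -m pendant '[[1.2,0.05,0,0,1],[2.4,0.1,0,0,1],[3.6,0.15,0,0,1],[4.7,0.2,0,0,1],[5.5,0.24,0,0,1]]';  python3 -m pendant '[[0.4,0.02,0,0,1],[0.5,0.02,0,0,1],[0.5,0.02,0,0,1],[0.5,0.02,0,0,1]]'
python3 - <<'E'
from h import *
from workcell import manip
print(manip.get_obs()["position"])
c=grab("side","pics/side8.npz");cv2.imwrite("pics/side8.png",c["p"][...,::-1])
c=grab("scene","pics/scene8.npz");cv2.imwrite("pics/scene8.png",c["p"][...,::-1])
c=grab("wrist","pics/wrist8.npz");cv2.imwrite("pics/wrist8.png",c["p"][...,::-1])
E
```

```text
clock: 11.0
position: [0.5504, -0.041, 0.1911]
ee_rot: [0.753, 0.658, -0.001, -0.001]
ft_force: [0.1, -0.2, -2.4]
grip_width: 0.46
clock: 11.62
position: [0.5891, 0.1764, 0.1908]
ee_rot: [0.752, 0.659, -0.001, -0.001]
ft_force: [1.0, -0.8, -2.2]
grip_width: 0.461
clock: 12.12
position: [0.5936, 0.1923, 0.1924]
ee_rot: [0.754, 0.657, -0.0, 0.0]
ft_force: [0.2, 0.7, -3.3]
grip_width: 0.461
[0.59359964 0.19231046 0.19240821]
```

View pics/side8.png

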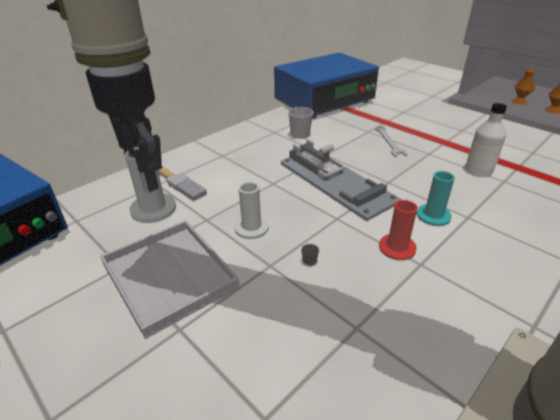

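View pics/wrist8.png

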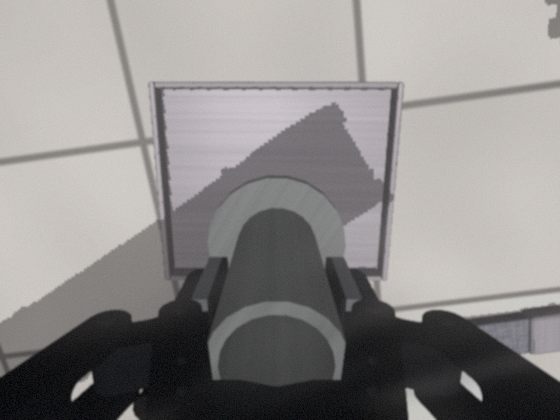

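Held tube is centred over the tray (wrist view, foot at (277,240); tray from x 150 to 403). Now down.

```bash
python3 -m pendant '[[0,0,0.6,0,1],[0,0,1.4,0,1],[0,0,2.2,0,1],[0,0,2.9,0,1],[0,0,3.2,0,1]]'; python3 -m pendant '[[0,0,0.1,0,1],[0,0,0.15,0,1],[0,0,0.2,0,1],[0,0,0.2,0,1]]'
```

```text
clock: 12.9
position: [0.5926, 0.1932, 0.0628]
ee_rot: [0.753, 0.658, -0.001, -0.0]
ft_force: [0.1, 0.7, -2.9]
grip_width: 0.46
clock: 13.4
position: [0.5936, 0.194, 0.0568]
ee_rot: [0.753, 0.658, 0.0, 0.0]
ft_force: [-0.0, 0.1, -2.9]
grip_width: 0.46
```

```bash
python3 -m pendant '[[0,0,0.04,0,1],[0,0,0.08,0,1],[0,0,0.12,0,1],[0,0,0.12,0,1]]'; python3 -m pendant '[[0,0,0.02,0,1],[0,0,0.04,0,1],[0,0,0.04,0,1]]'
```

```text
clock: 13.9
position: [0.5933, 0.1939, 0.0513]
ee_rot: [0.753, 0.658, -0.0, -0.0]
ft_force: [0.3, 0.1, -2.3]
grip_width: 0.46
clock: 14.28
position: [0.5935, 0.194, 0.0503]
ee_rot: [0.753, 0.658, 0.0, 0.0]
ft_force: [-1.2, -0.8, 1.2]
grip_width: 0.458
```

Contact: the force went from -2.3 to +1.2 N, so the foot is on the tray floor. I'll release slowly and withdraw.

```bash
python3 -m pendant '[[0,0,0.01,0,0.45],[0,0,0.01,0,0.35],[0,0,0.01,0,0.2],[0,0,0.01,0,0],[0,0,0.01,0,0]]'; python3 -m pendant '[[0,0,0,0,0],[0,0,-0.4,0,0],[0,0,-1,0,0],[0,0,-2,0,0],[0,0,-3,0,0]]'; python3 -m pendant '[[0,0,-1,0,0],[-1,0,-1,0,0],[-2.2,0,-1,0,0],[-3,0,-1,0,0],[-3,0,-1,0,0]]'
python3 - <<'E'
from h import *
for n in("scene","side","wrist"):
    c=grab(n,f"pics/{n}9.npz");cv2.imwrite(f"pics/{n}9.png",c["p"][...,::-1]);P=cloud(c)
    near=np.hypot(P[...,0]-.5935,P[...,1]-.194)<.06
    q=P[near&(P[...,2]>.098)&(P[...,2]<.112)]
    if len(q)>20: print(n,cv2.minEnclosingCircle(q[:,:2].astype(np.float32)),np.median(q[:,2]))
    q=P[near&(P[...,2]>.009)&(P[...,2]<.018)]
    if len(q)>20: print(n,"foot",cv2.minEnclosingCircle(q[:,:2].astype(np.float32)),np.median(q[:,2]))
E
```

```text
clock: 14.9
position: [0.5934, 0.1939, 0.0496]
ee_rot: [0.753, 0.658, 0.0, 0.0]
ft_force: [-0.7, -0.2, -0.5]
grip_width: 1.0
clock: 15.52
position: [0.5934, 0.194, 0.172]
ee_rot: [0.753, 0.658, 0.0, 0.0]
ft_force: [0.7, -0.5, -0.5]
grip_width: 1.004
clock: 16.15
position: [0.5775, 0.0717, 0.211]
ee_rot: [0.754, 0.656, 0.0, 0.001]
ft_force: [0.2, 0.3, 0.9]
grip_width: 1.005
scene ((0.5935125350952148, 0.19470778107643127), 0.021093908697366714) 0.10429389820271046
scene foot ((0.5871674418449402, 0.20215757191181183), 0.05530993267893791) 0.01358505292380563
side ((0.5930064916610718, 0.19337047636508942), 0.02126336097717285) 0.10444275657975594
side foot ((0.5931944847106934, 0.1931651085615158), 0.035411104559898376) 0.013753854313211633
wrist ((0.5923970341682434, 0.19349408149719238), 0.02007170207798481) 0.10574838587924888
wrist foot ((0.5924391150474548, 0.19364836812019348), 0.03507747873663902) 0.01400921434928476
```

View pics/side9.png

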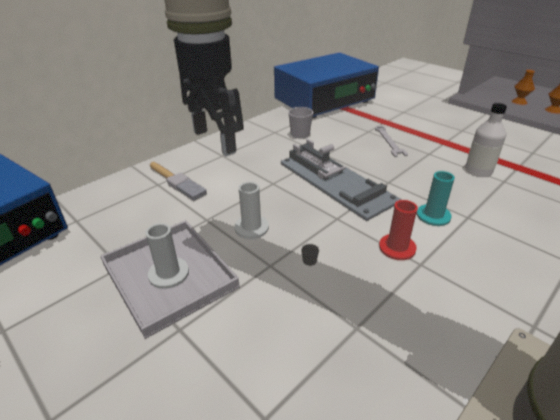

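View pics/scene9.png

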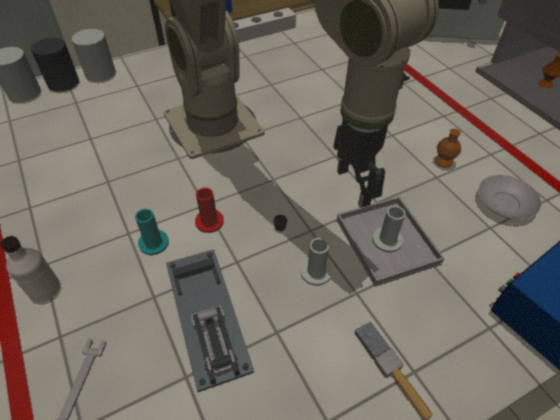

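The tube stands upright in the tray at side (165,255) / scene (392,225): the rim and foot centres coincide, and the foot top is at 13–14 mm. The clamp is open and the look-alikes haven't been touched. I'll settle the arm and hand in.

```bash
python3 -m pendant '[[0,0,0,0,0],[0,0,0,0,0],[0,0,0,0,0]]'; python3 -c "
from workcell import hand_in
print(hand_in())"
```

```text
clock: 16.68
position: [0.5773, 0.0754, 0.2094]
ee_rot: [0.753, 0.658, -0.0, -0.0]
ft_force: [-0.2, 0.2, -0.3]
grip_width: 0.997
the job is handed in; nothing more can be done
None
```

I opened the clamp and set the tube down upright in the rectangular tray. I handed the job in at about 16.7 s of the 51 s allowed; `hand_in` reports no verdict.

- **Clamp:** I lifted the pawl about 27 mm along its arc. The wrist-camera depth showed the bar's lip 39–40 mm back, with the tube still standing in the clamp. I then lowered the pawl and let it go, and the later pictures still show the bar back.
- **Tube:** I gripped it mid-height, lifted it clear and lowered it until the force showed contact with the tray floor, then released it and withdrew the gripper.
- **Last checks:** The tube's rim was within about 2 mm of the tray centre I measured, in all three views. The foot's top was at about 13.5–14 mm, so its underside sits on the tray floor about 5 mm above the table. Rim and foot centres agreed within 1 mm in the side and wrist views, so the tube is upright.
- **One disagreement:** The scene camera put the foot about 10 mm off, with a radius of 55 mm instead of 35. Other points, probably tray wall or floor, most likely got into that fit, so I went by the other two views.

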